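# Lock the drilling cradle's stop against a bamboo tube

## Task

Get the drilling cradle ready for the bamboo tube: pull its push-pull knob out until it clicks at its detent, slide the wooden stop block along the channel past the withdrawn bolt until its cork face is up against the bamboo without shoving the tube along, then push the knob fully home so that the bolt locks in behind the block. Keep the block down in its channel and leave the other things on and around the cradle where they are.

Things in the scene. Friction and masses are not known exactly. Their poses are not given: they have to be found in the camera images.
- cradle: Fixed plywood drilling cradle: board 190 (x) x 480 (y) x 15 mm, x -80 to +110, y -230 to +250 mm from the origin, which is on the table under the channel's middle. Two pale rails 35 mm wide along y, tops 30 mm above the table; between them (x -26 to +26) a channel 53 mm wide along y, floor 15 mm above the table, ends open. Knob and bolt at y = -70 mm.
- bracket_top (a point): Middle of the top of the dark steel bracket on the near (-x) rail, 66 mm above the table; the bracket is 22 (x) x 44 (y) mm. The knob's steel bolt, 12 mm across, runs through it along the cradle's x, 16 mm below this point. Knob home: the bolt's tip reaches the channel's middle line and bars it; knob out: the tip is clear of the channel.
- knob (a joint): Travel of the push-pull knob with its bolt, m: 0 = fully home, 0.032 = fully out (along the cradle's -x, towards the robot). It slides with about 1.5 N of friction and stays where left; from about 0.015 to 0.029 a spring detent resists with up to about 9 N, then, past 0.022, snaps it on; beyond 0.029 it rests at its out position. The same going in.
- knob_face (a point): Middle of the knob's round front face (looks to the cradle's -x), 50 mm above the table, moving with it. Black mushroom head 40 mm across, 18 mm thick (back at x = +18 mm), on a bare steel stem 12 mm across; with the knob home 34 mm of stem show between head and bracket: room for fingertips astride the stem.
- block: Loose brown wooden stop block, 50 (x) x 70 (y) x 60 mm high, 0.1 to 0.3 kg, standing in the channel on the -y side of the bolt, with 1.5 mm play to each rail; top 75 mm above the table. Origin under its middle; its +y end (at +35 mm) has a thin cork face that looks to the tube.
- tube: Loose bamboo tube with small drilled holes, 84 mm across, 200 mm long, 0.3 to 0.65 kg, lying on the inner edges of the rails along the cradle's y axis. Origin on its axis, 63 mm above the table, in the plane of the end that faces the block; the tube runs to +y from there.
- brush: Bystander: wooden hand brush, 200 mm long, lying in front of the cradle's +y half; origin under its middle
- bamboo_ring: Bystander: short bamboo ring, 60 mm across, 28 mm high, lying in front of the cradle's -y half; origin under its middle
- bit_case: Bystander: grey drill-bit case 24 x 75 x 14 mm lying on the far rail; origin under its middle
- offcut: Bystander: pale wood offcut 50 x 45 x 40 mm on the table behind the cradle; origin under its middle
- glue: Bystander: white glue bottle, 52 mm across, 130 mm tall, standing to the right; origin under its middle
Mind the look-alikes: they are no part of the job. Of the things like the tube, leave any that is orange; of the rest the larger one is meant.

How it is judged (in metres and radians):
On the way, in this order (a step that is already met when the one before it is completed fails the run):
1. the knob is pulled out to its detent (beyond 28 mm) while the block still waits behind the bolt (value of joint knob above 0.028 m and y of block in the frame of cradle below -0.09 m), for 0.2 s.
2. with the knob still out (beyond 24 mm), the block's cork face is within 6 mm of the bamboo's end (value of joint knob above 0.024 m and y of tube in the frame of block below 0.041 m), for 0.2 s.
At the end, for the whole second after the job is handed in: The knob is home to within 3 mm; the block stands flat on the channel floor (within 4 mm), wholly on the tube's side of the bolt, its cork face within 6 mm of the bamboo's end; the tube lies within 10 mm of where it started; block and tube are at rest (value of joint knob below 0.003 m and y of tube in the frame of block below 0.041 m and y of block in the frame of cradle above -0.031 m and z of block in the frame of cradle below 0.019 m and angle between block's own z axis and vertical below 0.06 rad and distance of tube from where it was at the start of the episode below 0.01 m and linear speed of each of block, tube below 0.01 m/s); the robot touches nothing.
It fails at once if the tube is shoved more than 15 mm (distance of tube from where it was at the start of the episode above 0.015 m).
It fails at once if the block is lifted more than 15 mm off the channel floor (z of block in the frame of cradle above 0.03 m).
It fails at once if a bystander (brush, bamboo ring, bit case, offcut, glue bottle) is moved more than 30 mm (distance of any of brush, bamboo_ring, bit_case, offcut, glue from where it was at the start of the episode above 0.03 m).
It also fails if it takes over 56 s, if anything falls off the work surface, if the arm or the gripper's body presses on something with over 40 N, if the wrist force passes 120 N, or if a joint passes its speed limit or range.

## Robot

A 6-joint arm with a two-finger parallel gripper is mounted at the origin on the work surface. World frame = base frame: x ahead of the robot, y to its left, z up, the work surface at z = 0. Lengths are in m, angles in degrees, forces in N, time in s.
With the tool pointing down it reaches from about 0.375 to 0.9 m from the base axis. Payload 3.1 kg.
Tool frame: the origin (TCP) lies on the centre line of the jaws, within the pads' length; the fingertips stand 25 mm ahead of it and the grasp point (between the pads) lies 6 mm ahead of it; z points along the fingers, y is the line along which they close (so a half turn about z gives the same grasp; the last joint's range is limited). The gripper opens to 87 mm and grips with 3 to 60 N. Pads are 19 mm wide; open, the fingers measure 117 mm over their backs; the gripper's body (75 mm by 190 mm) begins 51 mm behind the grasp point.
Start: joints at [-78.065, 30.224, 82.088, -0, 67.689, -10.227], TCP at [0.236, -0.579, 0.248] pointing down, gripper open.
Joint ranges: [-176.69, 176.69], [-43.24, 126.21], [12.49, 139.97], [-82, 262], [0, 151.66], [-163.58, 163.58]. Speed limits (degrees/s): [159.86, 159.86, 180, 180, 180, 180].

## Interface

Orientations are given as a 3x3 rotation matrix whose columns are the frame's x, y, z axes.
In Python, from rig import * gives the robot as it stands.
- The arm moves only by the tool step_arm, never from a script. Its argument "steps" is a list of rows, each a list of 7 numbers: the shift along the tool's x, y, z normalised to -1 to 1, where 1 is 0.3 m, then the turn, a rotation vector about the tool's x, y, z normalised to -1 to 1, where 1 is 45 degrees, then the gripper's target within -1 to 1 (shut at 1, half-way at 0, fully open at -1). A call has 1 to 8 rows; each row is the pose to reach, as a shift and turn from the pose commanded when the call began, along the tool's axes at that moment; what a row does not reach only later rows make up. A row lasts 1/12 s, in which the tool goes at most 41.7 mm and 7.16 degrees, less where a joint would pass 70% of its speed; a pose out of reach is approached as far as the arm can. A call with a number of a shift or a turn outside -1 to 1 is refused whole. A call with a gripper value outside its range is refused whole. The fingers move at their own pace and stop on an object; the grip force is fixed at half the most. Time passes only in rows, so rows that repeat a pose let the fingers close. It gives the time, the measured TCP pose, the force, the opening and the grip force at its end, in the units of the state.
- read_state(): the state, without advancing time (a new reading comes with each control period).
- capture(name): name is "scene" or "top" or "wrist"; returns a dict with "image" (420x560x3 uint8, red, green, blue), "vertical_fov" (degrees; the focal length in pixels is half the picture's height over the tangent of half this angle, whatever the lens; pixels are square), "cx", "cy" (the principal point, pixels), "k1" (the pictures are not rectified: a ray, as slopes to the right and down, at radius r is drawn at 1 + k1 r^2 times it, then the intrinsics apply), "world_from_camera" (4x4, takes a point from camera to world coordinates); the wrist camera has in their place "T_tool_cam" (4x4, takes a point from camera to tool coordinates, whose origin is the TCP and whose axes are the flange's). Camera axes: x right, y down, z forward; pixel columns grow to the right and rows downward; lengths in m; the calibration is good to about 2 mm. A picture is of the moment at which its call begins: read the wrist's pose just before it. There is no depth.
- hand_in(): hands the job in; it is judged then, once.
The state is a dict: "time_s": time; "joint_positions": joint angles; "qvel": joint speeds; "tau": joint torques, N m; "position": TCP position; "tcp_rot": TCP orientation; "force": force on the tool from outside, world axes, zero at the start; "moment": the same for the moment, N m; "opening": opening from 0.0 (shut) to 1.0 (fully open); "grasp_force": force on a finger pad.
Only numpy, scipy, OpenCV 4.12 (cv2) and the standard library are available. Lean on these libraries where they do the work, as an engineer would, in place of code of your own. Each camera call takes 0.05 s, during which the arm holds its last target. There are 200 camera calls.

## Working session

There is one attempt and no reset: what is moved stays moved. The work goes in short steps, Python scripts to look and compute and a tool call to move; the robot and the scene stay as the last step left them, time stands still between calls to the robot, and variables do not carry over. Pictures are saved under pics/ and viewed, at most 10 in all, crops included, and the job is handed in when it is done.

Besides the shell and the picture viewer there is one more tool, called after "Emit:" by a JSON object that holds its "fn" and its "kwargs". step_arm: Moves the arm, as the interface text tells. Scaled input: -1 to 1 covers 0.3 m each way for a shift and 45 degrees each way for a turn. Its arguments: {"type":"object","properties":{"steps":{"type":"array"}},"required":["steps"]}

```bash
mkdir -p pics; ls
python3 - <<'E'
from rig import *
import cv2,pickle
d={n:capture(n) for n in("scene","top")}
pickle.dump(d,open('c0.pkl','wb'))
for n in d:
    cv2.imwrite(f'pics/{n}0.png',d[n]["image"][:,:,::-1]); print(n,{k:v for k,v in d[n].items() if k!='image'})
s=read_state();print(s)
E
```

```text
pics
scene {'vertical_fov': 54.66986207901321, 'cx': 291.59285736429894, 'cy': 208.02477212394214, 'k1': -0.07098205284369526, 'world_from_camera': array([[ 0.46130301,  0.66578819, -0.58645171,  1.16596665],
       [ 0.88722391, -0.35045158,  0.30002903, -0.35123253],
       [-0.00576715, -0.65871828, -0.75236758,  0.79567732],
       [ 0.        ,  0.        ,  0.        ,  1.        ]])}
top {'vertical_fov': 53.14683344462996, 'cx': 280.1578626649485, 'cy': 210.1032572014258, 'k1': -0.11583803624775019, 'world_from_camera': array([[ 0.02128997, -0.9941659 ,  0.10573978,  0.46283323],
       [-0.99977146, -0.02096502,  0.00418385, -0.06062229],
       [-0.0019426 , -0.10580469, -0.99438503,  0.99498452],
       [ 0.        ,  0.        ,  0.        ,  1.        ]])}
{'time_s': 0.1, 'joint_positions': array([-7.80645076e+01,  3.02756476e+01,  8.21476070e+01, -6.86764096e-04,
        6.76903567e+01, -1.02277700e+01]), 'qvel': array([-0.00978301, -0.11849742, -0.12998605, -0.00701636, -0.09280863,
       -0.03449824]), 'tau': array([-3.43265920e-04, -4.40985417e+01, -1.77151501e+01,  6.33437256e-02,
        5.34102239e-02, -4.86260478e-05]), 'position': array([ 0.23567214, -0.57821235,  0.2466559 ]), 'tcp_rot': array([[ 9.26111014e-01,  3.77250860e-01, -4.20931603e-04],
       [ 3.77250941e-01, -9.26109050e-01,  1.93772967e-03],
       [ 3.41181618e-04, -1.95334963e-03, -9.99998034e-01]]), 'force': array([-0.49995663,  0.57223774,  0.39430516]), 'moment': array([-0.02870735,  0.02306181, -0.03713081]), 'grasp_force': 0.0, 'opening': 1.0001419581816315}
```

View pics/scene0.png

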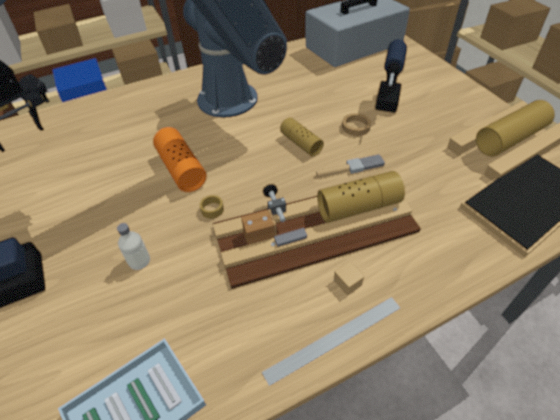

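View pics/top0.png

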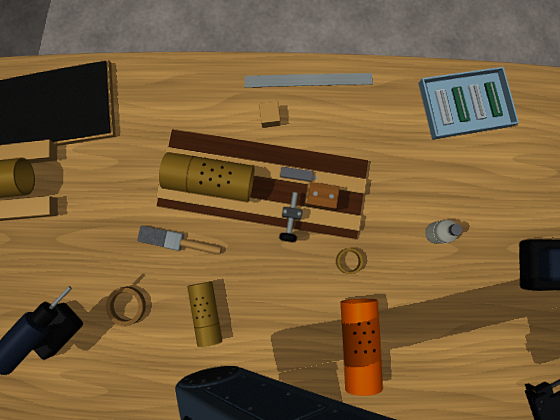

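Both views show the candidates. In the top image, the tube lying on the cradle is at (207,177). Its look-alikes are the small olive tube at (205,315), the orange one at (361,345), and one at the left edge on another rack at (15,177). The rings at (127,303) and (350,260) could also confuse. By the description I choose the one on the cradle. The block is at (323,194), the bracket at (292,212) and the knob at (288,237). Next, a close crop.

```bash
cat > h.py <<'E'
import numpy as np,cv2
def K(c):
    f=210/np.tan(np.radians(c["vertical_fov"]/2)); return np.array([[f,0,c["cx"]],[0,f,c["cy"]],[0,0,1]]),np.array([c["k1"],0,0,0.])
def ray(c,p,T=None):
    T=c["world_from_camera"] if T is None else T
    k,d=K(c);n=cv2.undistortPoints(np.array([[p]],float),k,d)[0,0]
    return T[:3,3],T[:3,:3]@np.array([n[0],n[1],1])
def plane(c,p,z,T=None):
    o,r=ray(c,p,T); return o+r*(z-o[2])/r[2]
def proj(c,P,T=None):
    T=c["world_from_camera"] if T is None else T
    k,d=K(c);M=np.linalg.inv(T)
    return cv2.projectPoints(np.atleast_2d(P).astype(float),cv2.Rodrigues(M[:3,:3])[0],M[:3,3],k,d)[0][:,0]
E
python3 - <<'E'
import pickle,cv2
d=pickle.load(open('c0.pkl','rb'))
a=cv2.resize(d['top']['image'][120:250,150:380],None,fx=3.4,fy=3.4,interpolation=cv2.INTER_CUBIC)
cv2.imwrite('pics/topc.png',a[:,:,::-1])
a=cv2.resize(d['scene']['image'][160:290,200:430],None,fx=3.4,fy=3.4,interpolation=cv2.INTER_CUBIC)
cv2.imwrite('pics/scenec.png',a[:,:,::-1])
E
```

```text
(no output)
```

View pics/topc.png

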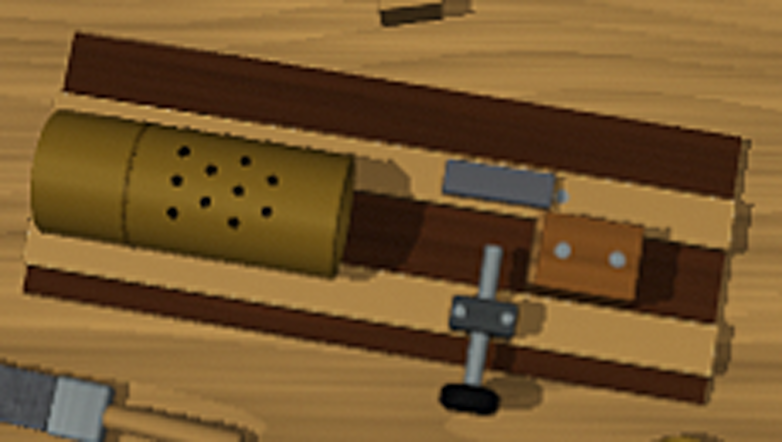

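View pics/scenec.png

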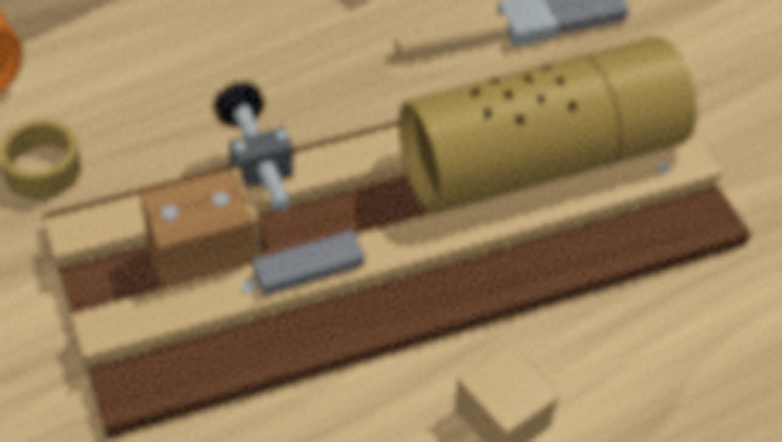

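The crops confirm the choice: olive tube on the rails, end near top-crop (345,215); block top centred at (590,257); bracket (483,317); knob head (470,399). Board corners in the top crop are at (76,33), (743,137), (707,403) and (23,292). The bolt bars the channel.

```bash
cat >> h.py <<'E'
import pickle
def fit(A,B):
    a,b=A-A.mean(0),B-B.mean(0); th=np.arctan2((a[:,0]*b[:,1]-a[:,1]*b[:,0]).sum(),(a*b).sum())
    R=np.array([[np.cos(th),-np.sin(th)],[np.sin(th),np.cos(th)]]); t=B.mean(0)-R@A.mean(0); return th,R,t
E
python3 - <<'E'
from h import *
d=pickle.load(open('c0.pkl','rb'));c=d['top'];s=d['scene']
u=lambda p:np.array(p)/3.4+[149.65,119.65]
v=lambda p:np.array(p)/3.4+[199.65,159.65]
A=np.array([[.11,.25],[.11,-.23],[-.08,-.23],[-.08,.25]])
B=np.array([plane(c,u(p),.015)[:2] for p in [(76,33),(743,137),(707,403),(23,292)]])
th,R,t=fit(A,B);print('top',np.degrees(th),t,'res mm',np.round((A@R.T+t-B)*1e3,1).tolist())
A2=A[[1,0]];B2=np.array([plane(s,v(p),.015)[:2] for p in [(108,430),(748,238)]])
th2,R2,t2=fit(A2,B2);print('scene',np.degrees(th2),t2)
loc=lambda P:np.round((P[:2]-t)@R*1e3,1)
print('bracket',loc(plane(c,u((484,314)),.066)),'scene',loc(plane(s,v((261,155)),.066)))
print('knobhead',loc(plane(c,u((470,398)),.05)),'scene',loc(plane(s,v((238,103)),.05)))
print('bolt tip',loc(plane(c,u((493,249)),.056)))
for p in [(540,212),(644,225),(637,299),(531,285)]: print('blocktop',loc(plane(c,u(p),.075)))
for p in [(142,190),(242,172),(256,232),(163,258)]: print('blocktop sc',loc(plane(s,v(p),.075)))
for p in [(354,155),(335,277)]: print('tube end',loc(plane(c,u(p),.063)))
print('tube rim top scene',loc(plane(s,v((403,103)),.063)),loc(plane(s,v((437,209)),.04)))
for p in [(35,178)]: print('tube far',loc(plane(c,u(p),.063)))
np.savez('cr.npz',th=th,R=R,t=t)
E
```

```text
top -7.989571773674819 [ 0.61559446 -0.02174422] res mm [[0.7, 0.3], [0.4, -0.3], [-0.4, 0.7], [-0.6, -0.7]]
scene -8.287057150380603 [ 0.62189589 -0.02234073]
bracket [-48.6 -68.8] scene [-33.6 -72. ]
knobhead [-103.5  -68.6] scene [-102.5  -68.2]
bolt tip [ -3.7 -68. ]
blocktop [ 22.5 -94.3]
blocktop [  25.  -162.9]
blocktop [ -24.  -165.4]
blocktop [-25.9 -95.9]
blocktop sc [ -23.  -160.8]
blocktop sc [-15.4 -91.5]
blocktop sc [ 38.1 -98.6]
blocktop sc [  38.3 -162.8]
tube end [42.9 33.2]
tube end [-39.8  31.9]
tube rim top scene [-49.4  42.6] [34.8 35.6]
tube far [ -5.9 242.5]
```

```bash
cat >> h.py <<'E'
cr=np.load('cr.npz'); CR=np.eye(3); CR[:2,:2]=cr['R']; CT=np.r_[cr['t'],0]
def w(l): return CR@np.array(l,float)+CT
def l(p): return CR.T@(np.array(p)-CT)
def go(s,L,yaw):
    "units for target local TCP L, tool x heading yaw in cradle frame, tool down"
    from scipy.spatial.transform import Rotation as Ro
    y=np.radians(yaw); Rt=CR@np.array([[np.cos(y),np.sin(y),0],[np.sin(y),-np.cos(y),0],[0,0,-1]])
    R0=s['tcp_rot']; print('at',np.round(l(s['position']),4),'F(cr)',np.round(CR.T@s['force'],1),'t',s['time_s'],'op',round(s['opening'],3))
    print('shift',np.round(R0.T@(w(L)-s['position'])/.3,4),'turn',np.round(np.degrees(Ro.from_matrix(R0.T@Rt).as_rotvec())/45,4))
E
python3 - <<'E'
from h import *; from rig import *
d=pickle.load(open('c0.pkl','rb'));c=d['top']
go(read_state(),[-.075,-.07,.22],0)
print('ring',l(plane(c,(350,260),.014)),'brush',l(plane(c,(160,238),.01)),l(plane(c,(222,248),.01)),'glue',plane(c,(437,233),.02))
E
```

```text
at [-0.2989 -0.6039  0.2467] F(cr) [-0.6  0.5  0.4] t 0.1 op 1.0
shift [ 1.5392 -1.1637  0.0917] turn [-2.500e-03  2.000e-04  6.701e-01]
ring [-0.13257747 -0.22056728  0.014     ] brush [-0.15378608  0.22917918  0.01      ] [-0.15273875  0.07924707  0.01      ] glue [ 0.51997967 -0.42778517  0.02      ]
```

Emit:
{"fn": "step_arm", "kwargs": {"steps": [[0.77,-0.58,0.04,0,0,0,0],[0.77,-0.58,0.04,0,0,0,0],[0.77,-0.58,0.04,0,0,0,0],[0.77,-0.58,0.04,0,0,0,0],[0.77,-0.58,0.04,0,0,0,0],[0.77,-0.58,0.04,0,0,0,0],[0.77,-0.58,0.04,0,0,0,0],[0.77,-0.58,0.04,0,0,0,0]]}}

```text
time_s: 0.77
position: [0.3855, -0.323, 0.2347]
tcp_rot: [[0.924, 0.383, -0.002], [0.383, -0.924, 0.007], [0.001, -0.007, -1.0]]
force: [0.1, 0.2, 0.5]
opening: 0.528
grasp_force: 0.0
```

Emit:
{"fn": "step_arm", "kwargs": {"steps": [[0.77,-0.58,0.05,0,0,0.67,0],[0.77,-0.58,0.05,0,0,0.67,0],[0.77,-0.58,0.05,0,0,0.67,0],[0.77,-0.58,0.05,0,0,0.67,0],[0.77,-0.58,0.05,0,0,0.67,0],[0.77,-0.58,0.05,0,0,0.67,0],[0.77,-0.58,0.05,0,0,0.67,0],[0.77,-0.58,0.05,0,0,0.67,0]]}}

```text
time_s: 1.43
position: [0.5339, -0.0785, 0.2201]
tcp_rot: [[0.991, -0.136, 0.001], [-0.136, -0.991, 0.002], [0.0, -0.002, -1.0]]
force: [-0.4, -0.5, -0.4]
opening: 0.5
grasp_force: 0.0
```

Run:
```python
from h import *; from rig import *
s=read_state(); c=capture('wrist'); pickle.dump((s,c),open('w1.pkl','wb'))
go(s,[-.075,-.07,.12],0)
cv2.imwrite('pics/w1.png',c['image'][:,:,::-1])
```

```text
at [-0.073  -0.0676  0.2201] F(cr) [-0.3 -0.5 -0.4] t 1.4333 op 0.5
shift [-0.0069  0.0086  0.3337] turn [-0.002  -0.0004  0.0039]
```

View pics/w1.png

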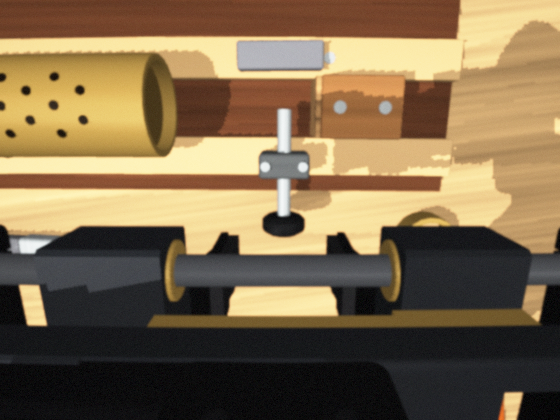

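Wrist view: bracket top at (284,160), knob head (283,223), bolt tip (284,110). The block top has corners near (321,76), (404,76), (402,138) and (321,138), and the tube end is at x≈165.

Run:
```python
from h import *
s,c=pickle.load(open('w1.pkl','rb'));T=np.eye(4);T[:3,:3]=s['tcp_rot'];T[:3,3]=s['position'];T=T@c['T_tool_cam']
f=lambda n,p,z:print(n,np.round(l(plane(c,p,z,T))*1e3,1))
print('cam',l(T[:3,3]))
f('br L',(260,152),.066);f('br R',(309,152),.066);f('br front',(284,167),.066)
f('head top back',(284,212),.07);f('stem at head',(284,205),.056);f('stem',(284,190),.056);f('tip',(284,109),.056)
f('blk',(325,76),.075);f('blk',(404,76),.075);f('blk',(402,137),.075);f('blk',(322,138),.075)
f('tube end top',(155,54),.085);f('tube end side',(176,105),.063);f('tube bot',(158,157),.05)
f('board corner front',(441,191),.015);f('rail edge',(380,138),.03)
```

```text
cam [-0.00790469 -0.06851003  0.35722842]
br L [-34.5 -49.5  66. ]
br R [-34.3 -90.8  66. ]
br front [-47.1 -69.8  66. ]
head top back [-85.6 -70.   70. ]
stem at head [-82.9 -70.   56. ]
stem [-69.1 -69.9  56. ]
tip [  0.9 -69.6  56. ]
blk [  25.4 -101.4   75. ]
blk [  26.  -163.2   75. ]
blk [ -21.  -165.4   75. ]
blk [ -22.2 -100.4   75. ]
tube end top [39.9 26.7 85. ]
tube end side [ 3.9 19.9 63. ]
tube bot [-40.5  43.   50. ]
board corner front [ -77.8 -230.8   15. ]
rail edge [ -24.2 -160.1   30. ]
```

Emit:
{"fn": "step_arm", "kwargs": {"steps": [[0.007,0.008,0.4,0,0,0,0],[0.007,0.008,0.4,0,0,0,0],[0.007,0.008,0.4,0,0,0,0],[0.007,0.008,0.533,0,0,0,0],[0.007,0.008,0.533,0,0,0,0],[0.007,0.008,0.533,0,0,0,0]]}}

```text
time_s: 1.98
position: [0.532, -0.0848, 0.0583]
tcp_rot: [[0.99, -0.14, -0.007], [-0.14, -0.99, 0.003], [-0.007, -0.002, -1.0]]
force: [-0.2, 0.2, 1.2]
opening: 0.497
grasp_force: 0.0
```

Emit:
{"fn": "step_arm", "kwargs": {"steps": [[0,0,0,0,0,0,1],[0,0,0,0,0,0,1],[0,0,0,0,0,0,1],[0,0,0,0,0,0,1],[0,0,0,0,0,0,1],[0,0,0,0,0,0,1]]}}

```text
time_s: 2.48
position: [0.535, -0.0803, 0.0631]
tcp_rot: [[0.989, -0.145, 0.003], [-0.145, -0.989, 0.008], [0.002, -0.008, -1.0]]
force: [6.0, 29.0, 10.7]
opening: 0.134
grasp_force: 14.7
```

Run:
```python
from h import *; from rig import *
go(read_state(),[-.107,-.07,.06],0)
```

```text
at [-0.0717 -0.0692  0.0631] F(cr) [ 1.9 29.5 10.7] t 2.4833 op 0.134
shift [-0.1176  0.0035  0.0101] turn [-0.0103 -0.0028 -0.0083]
```

Emit:
{"fn": "step_arm", "kwargs": {"steps": [[0,-0.006,0,0,0,0,1],[0,-0.006,0,0,0,0,1],[0,-0.006,0,0,0,0,1]]}}

```text
time_s: 2.73
position: [0.5349, -0.0797, 0.0632]
tcp_rot: [[0.99, -0.141, 0.003], [-0.141, -0.99, 0.004], [0.002, -0.004, -1.0]]
force: [1.9, 12.5, 10.0]
opening: 0.124
grasp_force: 30.0
```

Emit:
{"fn": "step_arm", "kwargs": {"steps": [[-0.02,-0.004,-0.007,0,0,0,1],[-0.04,-0.004,-0.007,0,0,0,1],[-0.06,-0.004,-0.007,0,0,0,1],[-0.08,-0.004,-0.007,0,0,0,1],[-0.1,-0.004,-0.007,0,0,0,1],[-0.11,-0.004,-0.007,0,0,0,1],[-0.115,-0.004,-0.007,0,0,0,1],[-0.115,-0.004,-0.007,0,0,0,1]]}}

```text
time_s: 3.4
position: [0.5057, -0.0755, 0.0636]
tcp_rot: [[0.99, -0.143, 0.013], [-0.143, -0.99, 0.001], [0.013, -0.003, -1.0]]
force: [13.1, 13.7, -11.5]
opening: 0.128
grasp_force: 30.0
```

Run:
```python
from h import *; from rig import *
s=read_state();go(s,[-.107,-.07,.06],0)
c=capture('top')
a=cv2.resize(c['image'][120:250,150:380],None,fx=3.4,fy=3.4,interpolation=cv2.INTER_CUBIC)
cv2.imwrite('pics/t2.png',a[:,:,::-1])
```

```text
at [-0.1013 -0.0685  0.0636] F(cr) [ 11.   15.4 -11.5] t 3.4 op 0.128
shift [-0.0191  0.0049  0.0117] turn [-0.0032 -0.016  -0.005 ]
```

View pics/t2.png

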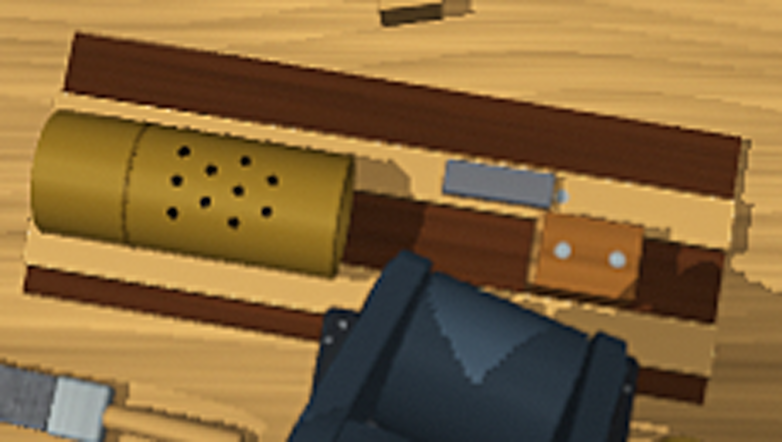

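The crop shows the arm hiding the knob. The block is at (590,257) and the tube end at (345,215), both unmoved. TCP travel is 29.6 mm, so I pull a little further and hold.

Emit:
{"fn": "step_arm", "kwargs": {"steps": [[-0.01,-0.003,0.003,0,0,0,1],[-0.015,-0.003,0.003,0,0,0,1],[-0.02,-0.003,0.003,0,0,0,1],[-0.02,-0.003,0.003,0,0,0,1],[-0.02,-0.003,0.003,0,0,0,1]]}}

```text
time_s: 3.87
position: [0.5054, -0.0755, 0.0637]
tcp_rot: [[0.989, -0.144, 0.024], [-0.144, -0.99, -0.003], [0.025, -0.0, -1.0]]
force: [20.3, 13.6, -12.8]
opening: 0.125
grasp_force: 30.0
```

Emit:
{"fn": "step_arm", "kwargs": {"steps": [[0.02,0,0,0,0,0,1],[0.02,0,0,0,0,0,0],[0.02,0,0,0,0,0,0],[0.02,0,0,0,0,0,0],[0.02,0,0,0,0,0,0],[0.02,0,0,0,0,0,0]]}}

```text
time_s: 4.37
position: [0.5002, -0.0764, 0.0623]
tcp_rot: [[0.99, -0.139, 0.0], [-0.139, -0.99, -0.0], [0.0, 0.0, -1.0]]
force: [-0.5, 0.5, -0.9]
opening: 0.42
grasp_force: 0.0
```

Emit:
{"fn": "step_arm", "kwargs": {"steps": [[0.02,0,-0.1,0,0,0,0],[0.02,0,-0.2,0,0,0,0],[0.02,0,-0.3,0,0,0,0],[0.02,0,-0.4,0,0,0,0],[0.02,0,-0.4,0,0,0,0],[0.02,0,-0.4,0,0,0,0]]}}

```text
time_s: 4.87
position: [0.5072, -0.0776, 0.1837]
tcp_rot: [[0.99, -0.139, 0.004], [-0.139, -0.99, -0.002], [0.004, 0.001, -1.0]]
force: [0.4, 0.2, -0.3]
opening: 0.501
grasp_force: 0.0
```

Run:
```python
from h import *; from rig import *
s=read_state();go(s,[0,-.23,.16],90); c=capture('wrist'); pickle.dump((s,c),open('w2.pkl','wb'))
cv2.imwrite('pics/w2.png',c['image'][:,:,::-1])
```

```text
at [-0.0996 -0.0704  0.1837] F(cr) [ 0.3  0.3 -0.3] t 4.8667 op 0.501
shift [0.3318 0.5317 0.0809] turn [ 0.0053 -0.0031 -2.0004]
```

View pics/w2.png

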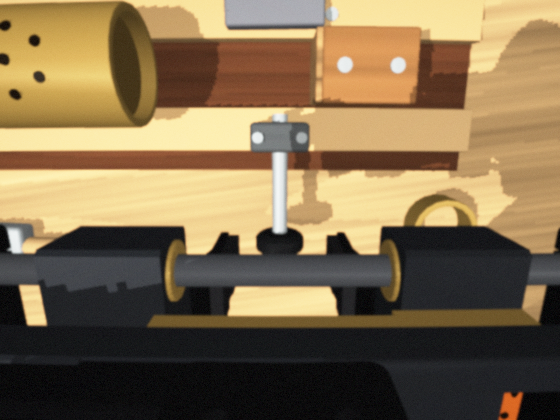

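Knob is out: the bolt tip at (280,114) sits just past the bracket, clear of the channel. The block spans columns 319–419, and the tube end is around column 155.

Run:
```python
from h import *
s,c=pickle.load(open('w2.pkl','rb'));T=np.eye(4);T[:3,:3]=s['tcp_rot'];T[:3,3]=s['position'];T=T@c['T_tool_cam']
f=lambda n,p,z:print(n,np.round(l(plane(c,p,z,T))*1e3,1))
f('tip',(280,113),.056);f('br front',(280,151),.066);f('head',(280,231),.068)
f('blk',(323,27),.075);f('blk',(419,27),.075);f('blk',(418,103),.075);f('blk',(322,104),.075)
f('tube top',(125,3),.09);f('tube side',(157,65),.063);f('tube side lowest rim',(148,110),.035)
```

```text
tip [-29.1 -70.   56. ]
br front [-56.5 -70.   66. ]
head [-117.7  -69.9   68. ]
blk [ 25.8 -98.6  75. ]
blk [  26.4 -162.5   75. ]
blk [ -22.5 -165.8   75. ]
blk [-23.5 -99.1  75. ]
tube top [36.6 25.3 90. ]
tube side [ 4.2 17.3 63. ]
tube side lowest rim [-25.9  36.9  35. ]
```

Emit:
{"fn": "step_arm", "kwargs": {"steps": [[0.15,0.53,0,0,0,-1,0.9],[0.15,0.53,0,0,0,-1,0.9],[0.15,0.53,0,0,0,-1,1],[0.15,0.53,0,0,0,-1,1],[0.15,0.53,0,0,0,-1,1],[0.15,0.53,0,0,0,-1,1],[0.33,0.53,0,0,0,-1,1],[0.33,0.53,0,0,0,-1,1]]}}

```text
time_s: 5.58
position: [0.5833, -0.2487, 0.1789]
tcp_rot: [[0.799, 0.602, -0.001], [0.602, -0.799, 0.002], [0.0, -0.002, -1.0]]
force: [0.9, -1.4, 0.9]
opening: 0.027
grasp_force: 0.0
```

Emit:
{"fn": "step_arm", "kwargs": {"steps": [[0,0,0,0,0,-1,1],[0,0,0,0,0,-1,1],[0,0,0,0,0,-1,1],[0,0,0,0,0,-1,1],[0,0,0,0,0,-1,1],[0,0,0,0,0,-1,1],[0,0,0,0,0,-1,1]]}}

```text
time_s: 6.17
position: [0.5809, -0.2477, 0.1792]
tcp_rot: [[0.134, 0.991, -0.004], [0.991, -0.134, 0.003], [0.002, -0.005, -1.0]]
force: [0.1, -0.2, 0.2]
opening: 0.006
grasp_force: 0.0
```

Run:
```python
from h import *; from rig import *
s=read_state();go(s,[0,-.205,.065],90)
```

```text
at [-0.0029 -0.2285  0.1792] F(cr) [ 0.2 -0.1  0.2] t 6.1667 op 0.006
shift [0.0776 0.0119 0.3806] turn [-0.006  -0.0027  0.0058]
```

Emit:
{"fn": "step_arm", "kwargs": {"steps": [[0.07,0.01,0.1,0,0,0,1],[0.078,0.01,0.2,0,0,0,1],[0.078,0.01,0.3,0,0,0,1],[0.078,0.01,0.38,0,0,0,1],[0.078,0.01,0.414,0,0,0,1],[0.078,0.01,0.414,0,0,0,1],[0.078,0.01,0.414,0,0,0,1]]}}

```text
time_s: 6.75
position: [0.5879, -0.2254, 0.0565]
tcp_rot: [[0.139, 0.99, -0.002], [0.99, -0.139, 0.001], [0.001, -0.002, -1.0]]
force: [-0.1, 0.2, 1.2]
opening: 0.004
grasp_force: 0.0
```

Run:
```python
from h import *; from rig import *
s=read_state();go(s,[0,-.06,.055],90)
```

```text
at [ 0.0009 -0.2055  0.0565] F(cr) [-0.1  0.2  1.2] t 6.75 op 0.004
shift [ 0.4849 -0.0032  0.0056] turn [-0.003  -0.0013 -0.0004]
```

Emit:
{"fn": "step_arm", "kwargs": {"steps": [[0.05,-0.003,0,0,0,0,1],[0.08,-0.003,0,0,0,0,1],[0.11,-0.003,0,0,0,0,1],[0.14,-0.003,0,0,0,0,1],[0.17,-0.003,0,0,0,0,1],[0.2,-0.003,0,0,0,0,1],[0.23,-0.003,0,0,0,0,1],[0.26,-0.003,0,0,0,0,1]]}}

```text
time_s: 7.42
position: [0.5988, -0.1472, 0.0579]
tcp_rot: [[0.139, 0.99, 0.0], [0.99, -0.139, -0.0], [-0.0, 0.0, -1.0]]
force: [0.0, -1.8, 0.7]
opening: 0.004
grasp_force: 0.7
```

Emit:
{"fn": "step_arm", "kwargs": {"steps": [[0.03,0,0,0,0,0,1],[0.06,0,0,0,0,0,1],[0.09,0,0,0,0,0,1],[0.12,0,0,0,0,0,1],[0.14,0,0,0,0,0,1],[0.155,0,0,0,0,0,1],[0.165,0,0,0,0,0,1],[0.165,0,0,0,0,0,1]]}}

```text
time_s: 8.08
position: [0.6053, -0.0983, 0.0575]
tcp_rot: [[0.139, 0.99, -0.0], [0.99, -0.139, 0.001], [0.001, -0.001, -1.0]]
force: [0.2, -0.3, 0.6]
opening: 0.006
grasp_force: 0.0
```

Run:
```python
from h import *; from rig import *
s=read_state();go(s,[0,-.0465,.055],90)
d={n:capture(n) for n in("scene","top")}; pickle.dump(d,open('c3.pkl','wb'))
a=cv2.resize(d['scene']['image'][160:260,225:345],None,fx=5,fy=5,interpolation=cv2.INTER_CUBIC)
cv2.imwrite('pics/s3.png',a[:,:,::-1])
```

```text
at [ 0.0005 -0.0772  0.0575] F(cr) [ 0.2 -0.3  0.6] t 8.0833 op 0.006
shift [ 0.1024 -0.0015  0.0083] turn [-0.0007 -0.0007  0.0005]
```

View pics/s3.png

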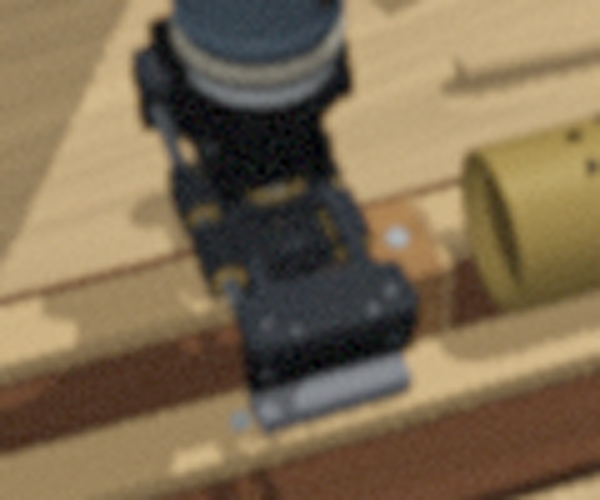

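The scene crop shows the block down in the channel, front corner at (445,268), about 30 mm short of the tube rim at (500,300). I approach slowly from here.

Emit:
{"fn": "step_arm", "kwargs": {"steps": [[0.02,0,0,0,0,0,1],[0.04,0,0,0,0,0,1],[0.055,0,0,0,0,0,1],[0.068,0,0,0,0,0,1],[0.075,0,0,0,0,0,1],[0.08,0,0,0,0,0,1],[0.08,0,0,0,0,0,1]]}}

```text
time_s: 8.77
position: [0.6088, -0.0749, 0.0577]
tcp_rot: [[0.139, 0.99, -0.0], [0.99, -0.139, 0.0], [0.0, -0.0, -1.0]]
force: [-0.2, -0.6, 0.3]
opening: 0.002
grasp_force: 0.0
```

Run:
```python
from h import *; from rig import *
s=read_state();go(s,[0,-.0465,.055],90)
d={n:capture(n) for n in("scene","top")}; pickle.dump(d,open('c4.pkl','wb'))
a=cv2.resize(d['scene']['image'][190:240,290:350],None,fx=7,fy=7,interpolation=cv2.INTER_CUBIC)
b=cv2.resize(d['top']['image'][155:205,225:285],None,fx=6,fy=7,interpolation=cv2.INTER_CUBIC)
cv2.imwrite('pics/s4.png',np.hstack([a,b])[:,:,::-1])
```

```text
at [ 0.0006 -0.0536  0.0577] F(cr) [-0.1 -0.6  0.3] t 8.7667 op 0.002
shift [ 0.0235 -0.0021  0.0088] turn [-0.0001 -0.0003  0.0005]
```

View pics/s4.png

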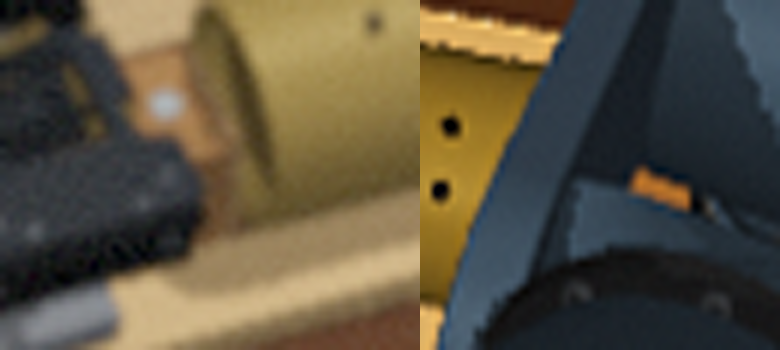

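The left (scene) part shows the block's front top corner at about (218,165), just short of the tube rim at (268,180); the top view is hidden. Now 1 mm steps, watching the force.

Emit:
{"fn": "step_arm", "kwargs": {"steps": [[0.005,0,0,0,0,0,1],[0.007,0,0,0,0,0,1],[0.01,0,0,0,0,0,1],[0.01,0,0,0,0,0,1]]}}

```text
time_s: 9.2
position: [0.6093, -0.0724, 0.0577]
tcp_rot: [[0.139, 0.99, 0.0], [0.99, -0.139, -0.0], [-0.0, 0.0, -1.0]]
force: [0.4, -1.0, 0.4]
opening: 0.006
grasp_force: 0.2
```

Emit:
{"fn": "step_arm", "kwargs": {"steps": [[0.003,0,0,0,0,0,1],[0.005,0,0,0,0,0,1],[0.005,0,0,0,0,0,1]]}}

```text
time_s: 9.45
position: [0.6095, -0.0709, 0.0577]
tcp_rot: [[0.139, 0.99, 0.0], [0.99, -0.139, -0.0], [-0.0, 0.0, -1.0]]
force: [-0.6, -1.0, 1.0]
opening: 0.003
grasp_force: 0.3
```

Emit:
{"fn": "step_arm", "kwargs": {"steps": [[0.003,0,0,0,0,0,1],[0.005,0,0,0,0,0,1],[0.005,0,0,0,0,0,1]]}}

```text
time_s: 9.7
position: [0.6097, -0.0694, 0.0577]
tcp_rot: [[0.139, 0.99, 0.0], [0.99, -0.139, -0.0], [-0.0, 0.0, -1.0]]
force: [-0.2, -0.6, 1.8]
opening: 0.004
grasp_force: 0.6
```

Run:
```python
from h import *; from rig import *
s=read_state();go(s,[0,-.0465,.055],90)
d={n:capture(n) for n in("scene","top")}; pickle.dump(d,open('c5.pkl','wb'))
d0=pickle.load(open('c0.pkl','rb'));d4=pickle.load(open('c4.pkl','rb'))
cv2.imwrite('pics/s5.png',np.hstack([cv2.resize(x['scene']['image'][190:240,290:350],None,fx=6.5,fy=7,interpolation=cv2.INTER_CUBIC) for x in(d4,d)])[:,:,::-1])
# tube shift: phase correlation of tube holes
for n,(y0,y1,x0,x1) in dict(top=(150,200,160,225),scene=(175,215,345,405)).items():
    g=[cv2.cvtColor(x[n]['image'][y0:y1,x0:x1],cv2.COLOR_RGB2GRAY).astype('f4') for x in(d0,d4,d)]
    print(n,cv2.phaseCorrelate(g[0],g[1]),cv2.phaseCorrelate(g[0],g[2]))
```

```text
at [ 0.0007 -0.048   0.0577] F(cr) [-0.1 -0.6  1.8] t 9.7 op 0.004
shift [ 0.0051 -0.0025  0.009 ] turn [0.0001 0.0002 0.0002]
top ((-0.032071122404893515, 0.008554806454974084), 1.007136073642307) ((-0.035896415238347856, -0.014806357739015397), 1.0099992175896964)
scene ((0.02352237596786111, 0.07162708404839435), 1.002730313539505) ((0.04731740827909192, -0.05409267842691179), 1.013740713695685)
```

View pics/s5.png

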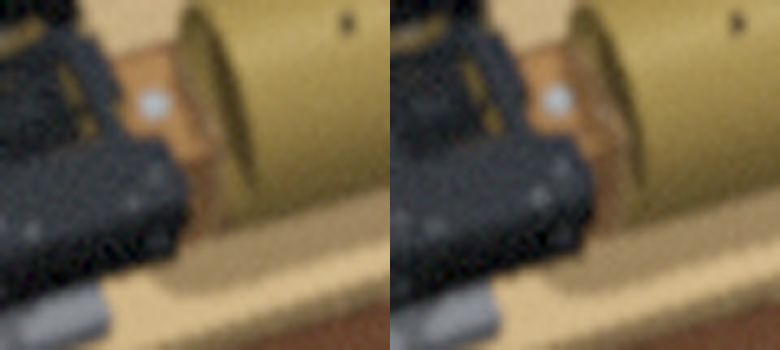

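The right half shows the block nearer (corner about (610,165)) but not yet touching. The tube hasn't moved: its image shift is about 0.04 px. From here I use that image shift as the contact sensor.

```bash
cat > tb.py <<'E'
from h import *; from rig import *
s=read_state();go(s,[0,-.0465,.055],90)
d={n:capture(n) for n in("scene","top")}; pickle.dump(d,open('c6.pkl','wb'))
d0=pickle.load(open('c0.pkl','rb'))
for n,(y0,y1,x0,x1) in dict(top=(150,200,160,225),scene=(175,215,345,405)).items():
    c=d[n]; P=w([0,.13,.1]);Q=w([0,.14,.1]);k=(proj(c,Q)-proj(c,P))[0]/10  # px per mm of +y
    g=[cv2.cvtColor(x[n]['image'][y0:y1,x0:x1],cv2.COLOR_RGB2GRAY).astype('f4') for x in(d0,d)]
    v=np.array(cv2.phaseCorrelate(*g)[0]); print(n,'tube shift mm',round(float(v@k/(k@k)),2),np.round(v,3))
E
echo ok
```

```text
ok
```

Emit:
{"fn": "step_arm", "kwargs": {"steps": [[0.003,0,0,0,0,0,1],[0.006,0,0,0,0,0,1],[0.008,0,0,0,0,0,1],[0.008,0,0,0,0,0,1]]}}

```text
time_s: 10.13
position: [0.6099, -0.068, 0.0577]
tcp_rot: [[0.139, 0.99, -0.0], [0.99, -0.139, -0.001], [-0.001, 0.0, -1.0]]
force: [-1.1, -4.6, 0.3]
opening: 0.002
grasp_force: 2.4
```

```bash
python3 tb.py
```

```text
at [ 0.0007 -0.0466  0.0577] F(cr) [-0.4 -4.7  0.3] t 10.1333 op 0.002
shift [ 0.0003 -0.0025  0.0091] turn [0.     0.0017 0.0004]
top tube shift mm 1.23 [-0.549 -0.11 ]
scene tube shift mm 1.03 [ 0.366 -0.179]
```

Contact: 4.7 N, with the tube displaced about 1 mm. Hold briefly, then back off and rise.

Emit:
{"fn": "step_arm", "kwargs": {"steps": [[0,0,0,0,0,0,1],[0,0,0,0,0,0,1],[0,0,0,0,0,0,1],[-0.02,0,0,0,0,0,1],[-0.08,0,0,0,0,0,1],[-0.1,0,-0.1,0,0,0,1],[-0.1,0,-0.24,0,0,0,1],[-0.1,0,-0.3,0,0,0,1]]}}

```text
time_s: 10.9
position: [0.6074, -0.0975, 0.151]
tcp_rot: [[0.14, 0.99, 0.005], [0.99, -0.14, -0.0], [0.0, 0.005, -1.0]]
force: [1.4, -0.5, 0.9]
opening: 0.003
grasp_force: 0.0
```

```bash
python3 tb.py
python3 - <<'E'
from h import *; from rig import *
s=read_state();go(s,[-.17,-.07,.145],90)
E
```

```text
at [ 0.0024 -0.0761  0.151 ] F(cr) [ 1.5 -0.3  0.9] t 10.9 op 0.003
shift [ 0.0986 -0.0096  0.32  ] turn [ 0.0059 -0.0005 -0.0015]
top tube shift mm 1.29 [-0.573 -0.119]
scene tube shift mm 1.36 [ 0.496 -0.185]
at [ 0.0035 -0.0759  0.1517] F(cr) [ 0.6 -0.1 -0.5] t 11.0 op 0.008
shift [ 0.0195 -0.5785  0.0174] turn [ 0.0111  0.0008 -0.0005]
```

Emit:
{"fn": "step_arm", "kwargs": {"steps": [[0.02,-0.13,0,0,0,0,1],[0.02,-0.26,0,0,0,0,1],[0.02,-0.4,0,0,0,0,1],[0.02,-0.52,0,0,0,0,1],[0.02,-0.578,0,0,0,0,1],[0.02,-0.578,0,0,0,0,1]]}}

```text
time_s: 11.5
position: [0.4281, -0.0639, 0.1464]
tcp_rot: [[0.139, 0.99, -0.01], [0.99, -0.139, 0.005], [0.003, -0.01, -1.0]]
force: [0.4, 0.4, -0.0]
opening: 0.002
grasp_force: 0.0
```

Run:
```python
from h import *; from rig import *
s=read_state();go(s,[-.17,-.07,.055],90)
c=capture('wrist'); pickle.dump((s,c),open('w3.pkl','wb'))
c=capture('top'); pickle.dump(c,open('c7.pkl','wb'))
# block orange mask in top view: y-range at z=.075
h=cv2.cvtColor(c['image'],cv2.COLOR_RGB2HSV)
m=cv2.inRange(h,(7,130,110),(15,255,255));m[:150]=0;m[215:]=0;m[:,:235]=0;m[:,360:]=0
n,lab,st,ce=cv2.connectedComponentsWithStats(m)
for i in range(1,n):
    if st[i][4]>60: print(st[i],np.round(l(plane(c,ce[i],.075)),4), [np.round(l(plane(c,p,.075)),3) for p in cv2.boxPoints(cv2.minAreaRect(np.argwhere(lab==i)[:,::-1].astype('f4')))])
```

```text
at [-0.1798 -0.0678  0.1464] F(cr) [ 0.4  0.4 -0. ] t 11.5 op 0.002
shift [-0.0083  0.036   0.3044] turn [-0.0131 -0.0042 -0.0005]
[252 175  30  25 496] [-0.0027 -0.0073  0.075 ] [array([-0.026,  0.025,  0.075]), array([0.022, 0.025, 0.075]), array([ 0.022, -0.035,  0.075]), array([-0.026, -0.035,  0.075])]
```

Emit:
{"fn": "step_arm", "kwargs": {"steps": [[-0.008,0.02,0.1,0,0,0,1],[-0.008,0.02,0.2,0,0,0,1],[-0.008,0.02,0.28,0,0,0,1],[-0.008,0.02,0.304,0,0,0,1],[-0.008,0.02,0.304,0,0,0,1]]}}

```text
time_s: 12.02
position: [0.441, -0.07, 0.0544]
tcp_rot: [[0.139, 0.99, -0.003], [0.99, -0.139, 0.001], [0.001, -0.003, -1.0]]
force: [-0.2, -0.5, -0.1]
opening: 0.006
grasp_force: 0.0
```

Run:
```python
from h import *; from rig import *
s=read_state();go(s,[-.125,-.07,.055],90)
```

```text
at [-0.1662 -0.072   0.0544] F(cr) [-0.2 -0.5 -0.1] t 12.0167 op 0.006
shift [ 0.0068  0.1373 -0.0023] turn [-0.0034 -0.0012 -0.0001]
```

Push +x (tool +y) to 3–4 mm short of home.

Emit:
{"fn": "step_arm", "kwargs": {"steps": [[0.006,0.03,0,0,0,0,1],[0.006,0.05,0,0,0,0,1],[0.006,0.07,0,0,0,0,1],[0.006,0.09,0,0,0,0,1],[0.006,0.11,0,0,0,0,1],[0.006,0.125,0,0,0,0,1],[0.006,0.137,0,0,0,0,1],[0.006,0.137,0,0,0,0,1]]}}

```text
time_s: 12.68
position: [0.4835, -0.0743, 0.0573]
tcp_rot: [[0.139, 0.99, 0.004], [0.99, -0.139, -0.001], [-0.001, 0.004, -1.0]]
force: [1.1, 0.4, 0.7]
opening: 0.005
grasp_force: 0.0
```

Emit:
{"fn": "step_arm", "kwargs": {"steps": [[0,0.005,0,0,0,0,1],[0,0.008,0,0,0,0,1],[0,0.01,0,0,0,0,1],[0,0.01,0,0,0,0,1]]}}

```text
time_s: 13.02
position: [0.4845, -0.0743, 0.0566]
tcp_rot: [[0.139, 0.99, 0.0], [0.99, -0.139, -0.0], [-0.0, 0.0, -1.0]]
force: [-1.1, 1.4, 0.7]
opening: 0.009
grasp_force: 0.6
```

Run:
```python
from h import *; from rig import *
s=read_state();go(s,[-.1205,-.07,.055],90)
```

```text
at [-0.1225 -0.0703  0.0566] F(cr) [-1.3  1.2  0.7] t 13.0167 op 0.009
shift [0.001  0.0067 0.0052] turn [0.0003 0.0001 0.    ]
```

Not at the stop yet; continue until the force rises.

Emit:
{"fn": "step_arm", "kwargs": {"steps": [[0,0.005,0,0,0,0,1],[0,0.008,0,0,0,0,1],[0,0.01,0,0,0,0,1],[0,0.01,0,0,0,0,1]]}}

```text
time_s: 13.35
position: [0.4862, -0.0744, 0.0564]
tcp_rot: [[0.139, 0.99, -0.003], [0.99, -0.139, 0.001], [0.0, -0.003, -1.0]]
force: [-4.8, -0.4, 4.2]
opening: 0.0
grasp_force: 2.8
```

Emit:
{"fn": "step_arm", "kwargs": {"steps": [[0,0.003,0,0,0,0,1],[0,0.006,0,0,0,0,1],[0,0.006,0,0,0,0,1]]}}

```text
time_s: 13.6
position: [0.4863, -0.0744, 0.0564]
tcp_rot: [[0.138, 0.99, -0.006], [0.99, -0.138, 0.001], [0.001, -0.006, -1.0]]
force: [-7.5, -2.6, 7.7]
opening: 0.009
grasp_force: 4.5
```

Emit:
{"fn": "step_arm", "kwargs": {"steps": [[0,0.006,0,0,0,0,1],[0,0.01,0,0,0,0,1],[0,0.01,0,0,0,0,1]]}}

```text
time_s: 13.85
position: [0.4864, -0.0743, 0.0563]
tcp_rot: [[0.138, 0.99, -0.012], [0.99, -0.137, 0.003], [0.001, -0.013, -1.0]]
force: [-13.9, -3.7, 11.3]
opening: 0.004
grasp_force: 7.4
```

Emit:
{"fn": "step_arm", "kwargs": {"steps": [[0,-0.03,0,0,0,0,1],[0,-0.1,0,0,0,0,1],[0,-0.15,-0.05,0,0,0,1],[0,-0.15,-0.18,0,0,0,1],[0,-0.15,-0.3,0,0,0,1],[0,-0.15,-0.35,0,0,0,1],[0,-0.15,-0.35,0,0,0,1]]}}

```text
time_s: 14.43
position: [0.4513, -0.0704, 0.165]
tcp_rot: [[0.139, 0.99, 0.011], [0.99, -0.139, -0.004], [-0.003, 0.012, -1.0]]
force: [0.1, 0.3, 0.3]
opening: 0.004
grasp_force: 0.0
```

```bash
python3 tb.py
python3 - <<'E'
from h import *; from rig import *
d=pickle.load(open('c6.pkl','rb')); d0=pickle.load(open('c0.pkl','rb'))
# knob head: darkest blob near, scene view, before/after
for x in(d0,d):
    c=x['scene'];g=c['image'][180:202,258:282].max(2)
    ys,xs=np.where(g<60);print('knob px',len(xs),xs.mean()+258,ys.mean()+180, l(plane(c,(xs.mean()+258,ys.mean()+180),.05)))
c=d['top'];h=cv2.cvtColor(c['image'],cv2.COLOR_RGB2HSV)
m=cv2.inRange(h,(7,130,110),(15,255,255));m[:150]=0;m[215:]=0;m[:,:235]=0;m[:,360:]=0
n,lab,st,ce=cv2.connectedComponentsWithStats(m);i=1+st[1:,4].argmax()
print('block rear/front',[np.round(l(plane(c,p,.075)),3) for p in cv2.boxPoints(cv2.minAreaRect(np.argwhere(lab==i)[:,::-1].astype('f4')))])
E
```

```text
at [-0.1559 -0.071   0.165 ] F(cr) [0.  0.4 0.3] t 14.4333 op 0.004
shift [0.0826 0.5154 0.3726] turn [ 0.0151  0.0033 -0.0002]
top tube shift mm 1.29 [-0.573 -0.117]
scene tube shift mm 1.17 [ 0.43  -0.147]
knob px 83 269.34939759036143 189.36144578313252 [-0.10473151 -0.06831057  0.05      ]
knob px 83 269.51807228915663 189.81927710843374 [-0.10304673 -0.06838937  0.05      ]
block rear/front [array([-0.026,  0.025,  0.075]), array([0.022, 0.025, 0.075]), array([ 0.022, -0.035,  0.075]), array([-0.026, -0.035,  0.075])]
```

Knob is back at its original home position, the block is behind the bolt and against the tube, and the tube is about 1.3 mm off its start. Handing in.

```bash
python3 -c "
from rig import *
print(hand_in())"
```

```text
the job is handed in; nothing more can be done
None
```

The job is handed in, with no verdict returned: knob pulled to its out stop and pushed back home, block flat in the channel and against the bamboo on the tube's side of the bolt, tube shifted about 1.3 mm, bystanders not touched, and 14.5 s used.

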